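# Tension the blade of the bench saw

## Task

The blade of the small bench saw for circuit boards is slack: wind its red tension wheel clockwise (seen from above) until it feels firm, with its pointer in the green band of the dial, and let go. Do not overwind it into the red zone, and do not turn the black wheel at the back of the saw.

Things in the scene. Friction and masses are not known exactly. Their poses are not given: they have to be found in the camera images.
- tension_wheel (a joint): Turn of the red wheel, rad, growing clockwise seen from above. Starts slack at 0 to 0.6. A black pointer under the wheel turns with it over the fixed dial: green band (firm) 1.15 to 1.55, middle 1.35; red zone (overwound) from 1.75; hard stop 2.05. The wheel stays where it is left. Turning it takes about 0.3 N m when slack, rising evenly to about 0.57 N m in the middle of the green band
- tension_grip (a point): Centre of the red tension wheel: solid round, ribbed, 60 mm in diameter, 22 mm high, axis vertical, 5 mm steel nut on top. The point is at half its height, 215 mm above the bench. Under the wheel are 26 mm of free height down to a white dial 104 mm wide. Fixed to the saw, which is fixed to the bench; axes: z up, +x from the blade back to the column and black wheel, -x to the green band's middle
- guide_wheel (a joint): Turning of the black wheel at the back of the saw (blade guide setting), rad; 0 at the start and to be left there
- guide_grip (a point): Centre of the black wheel, 44 mm in diameter and 20 mm high, vertical axis, 195 mm above the bench and 100 mm behind the axis of the red wheel. (In the way beside the work, left of the saw: the thin arm of a magnifier lamp, clamped to the bench edge at x 0.51, y 0.24; its elbow is at x 0.44, y 0.05, z 0.50, its head farther left and higher. Pass between it and the robot's base)

How it is judged:
By the outcome, as a careful person would: the job done as asked, in the order asked, and still so for the second after the job is handed in, with the robot touching nothing.
It also fails if it takes over 32 s, if anything falls off the work surface, if the arm or the gripper's body presses on something with over 40 N, if the wrist force passes 120 N, or if a joint passes its speed limit or range.

## Robot

A 6-joint arm with a two-finger parallel gripper is mounted at the origin on a cart in front of the work surface, level with it; the furniture and walls round the work are solid. World frame = base frame: x ahead of the robot, y to its left, z up, the work surface at z = 0. Lengths are in m, angles in rad, forces in N, time in s.
With the tool pointing down it reaches from about 0.25 to 0.775 m from the base axis. Payload 8.9 kg.
Tool frame: the origin (TCP) lies midway between the tips of the shut fingers; the grasp point (between the pads) lies 19 mm behind it (arm.hold_point_z is the distance from the TCP to the grasp point, in m); z points along the fingers, y is the line along which they close (so a half turn about z gives the same grasp; the last joint's range is limited). The gripper opens to 85 mm and grips with 20 to 120 N. Pads are 22 mm wide; open, the fingers measure 114 mm over their backs; the gripper's body (76 mm by 85 mm) begins 54 mm behind the grasp point. The pads swing forward as they close: fully open they stand 13 mm farther back than shut.
Start: joints at [0.974, 0.291, -0.153, 1.127, 0, 1.431], TCP at [0.232, 0.471, 0.231] pointing down, gripper open.
Joint ranges: [-2.52, 2.52], [-0.91, 1.74], [-1.3, 1.37], [-1.96, 2.02], [-1.52, 1.47], [-3.14, 3.14]. Speed limits (rad/s): [2.22, 2.22, 2.79, 3.14, 3.14, 3.14].

## Interface

Orientations are given as [roll, pitch, yaw] about the fixed x, y, z axes, in that order (R = Rz(yaw) Ry(pitch) Rx(roll)).
In Python, from workcell import arm gives the robot as it stands. The module is installed in compiled form; this text tells all that it offers.
- The arm moves only by the tool drive_tool, never from a script. Its argument "deltas" is a list of rows, each an object with "travel": the shift along the tool's x, y, z in cm, a list of three; "angular": the turn, a rotation vector about the tool's x, y, z in rad, a list of three. In form: [{"travel": [x, y, z], "angular": [wx, wy, wz]}, ...]. A call has 1 to 12 rows; each row shifts and turns the commanded pose from where the row before left it, along the tool's axes as they then stand; what a row does not reach is not made up. A row lasts 1/8 s, in which the tool goes at most 62.5 mm and 10.7 degrees, less where a joint would pass 70% of its speed; a pose out of reach is approached as far as the arm can. A call with a gripper value outside its range is refused whole. "claw" is the opening, from 0 (shut) to 1 (fully open), set as the call begins (left out, the last holds). The fingers move at their own pace and stop on an object; "newtons" is the grip in N (left out, the last holds). Time passes only in rows, so rows that do not move let the fingers close. It gives the time, the measured TCP pose, the force, the opening and the grip force at its end, in the units of the state.
- arm.state(): the state, without advancing time (a new reading comes with each control period).
- arm.capture(name): name is "scene" or "top"; returns a dict with "img" (480x640x3 uint8, red, green, blue), "camera_matrix" (3x3 intrinsics, pixels), "distortion" ([k1, k2, p1, p2, k3] as OpenCV has them; the pictures are not rectified), "rvec" (rotation vector, rad) and "tvec" (3), from world to camera coordinates, as OpenCV has them. Camera axes: x right, y down, z forward; pixel columns grow to the right and rows downward; lengths in m; the calibration is good to about 2 mm. A picture is of the moment at which its call begins. There is no depth.
- arm.finish_job(): hands the job in; it is judged then, once.
The state is a dict: "t": time; "qpos": joint angles; "dq": joint speeds; "joint_efforts": joint torques, N m; "tool_pos": TCP position; "tcp_rot": TCP orientation; "force": force on the tool from outside, world axes, zero at the start; "ft_torque": the same for the moment, N m; "width": finger opening in m; "finger_force": force on a finger pad.
Only numpy, scipy, OpenCV 4.12 (cv2) and the standard library are available. Lean on these libraries where they do the work, as an engineer would, in place of code of your own. Each camera call takes 0.05 s, during which the arm holds its last target. There are 200 camera calls.

## Working session

There is one attempt and no reset: what is moved stays moved. The work goes in short steps, Python scripts to look and compute and a tool call to move; the robot and the scene stay as the last step left them, time stands still between calls to the robot, and variables do not carry over. Pictures are saved under pics/ and viewed, at most 10 in all, crops included, and the job is handed in when it is done.

Besides the shell and the picture viewer there is one more tool, called after "Request:" by a JSON object that holds its "fn" and its "kwargs". drive_tool: Moves the arm, as the interface text tells. Its arguments: {"type":"object","properties":{"deltas":{"type":"array"},"claw":{"type":"number"},"newtons":{"type":"number"}},"required":["deltas"]}

```bash
mkdir -p pics
cat > h.py <<'E'
import numpy as np, cv2
from workcell import arm
def ray(c,uv):
    K=np.array(c["camera_matrix"]);d=np.array(c["distortion"])
    n=cv2.undistortPoints(np.array([[uv]],float),K,d)[0,0]
    R=cv2.Rodrigues(np.array(c["rvec"],float))[0];t=np.array(c["tvec"],float).ravel()
    return -R.T@t, R.T@np.array([n[0],n[1],1.])
def onz(c,uv,z):
    o,d=ray(c,uv); return o+d*(z-o[2])/d[2]
E
python3 - <<'E'
from h import *
print(arm.state())
for n in("scene","top"):
    c=arm.capture(n);im=c["img"];cv2.imwrite(f"pics/{n}0.png",im[:,:,::-1])
    h=cv2.cvtColor(im,cv2.COLOR_RGB2HSV)
    m=(((h[...,0]<8)|(h[...,0]>172))&(h[...,1]>130)&(h[...,2]>60)).astype(np.uint8)
    k,l,s,ce=cv2.connectedComponentsWithStats(m)
    for i in range(1,k):
        if s[i,4]>40: print(n,s[i],ce[i],onz(c,ce[i],.226),onz(c,ce[i],.215))
    print(ray(c,(320,240)))
E
```

```text
{'t': 0.0, 'qpos': array([ 9.73664842e-01,  2.91286031e-01, -1.54137113e-01,  1.12673824e+00,
        1.13590106e-05,  1.43153961e+00]), 'dq': array([-9.06666796e-04, -1.07486366e-03,  7.68265380e-06,  1.08810527e-03,
        7.14806382e-05, -7.54974804e-04]), 'joint_efforts': array([ 5.55452734e-04, -5.37137282e+01,  3.31370723e+01,  1.59430050e-02,
        2.48418127e-05, -1.79370886e-05]), 'tool_pos': array([0.2317832 , 0.47054971, 0.23072532]), 'tcp_rot': array([-3.14024239e+00, -2.00728021e-04,  2.68371774e+00]), 'force': array([ 0.22366251, -0.53180342,  0.25145756]), 'ft_torque': array([ 0.03528376,  0.00595377, -0.02666345]), 'finger_force': 0.0, 'width': 0.08532704865748787}
scene [271 130  22  11 135] [282.37777778 135.6       ] [ 1.05210309 -0.63335135  0.226     ] [ 1.07684729 -0.64837524  0.215     ]
scene [360 208  26  20 417] [372.23021583 217.40527578] [ 0.58727372 -0.54039017  0.226     ] [ 0.60128325 -0.55326723  0.215     ]
scene [317 242  36  30 774] [333.6627907  257.08268734] [ 0.52591288 -0.40168744  0.226     ] [ 0.53850535 -0.41136132  0.215     ]
scene [125 
[... 914 characters left out ...]
870968] [ 0.5380777  -0.41045318  0.226     ] [ 0.53869606 -0.41084802  0.215     ]
top [325 273   9  10  54] [329.37037037 277.81481481] [ 0.50047551 -0.38972846  0.226     ] [ 0.50061879 -0.38986146  0.215     ]
top [138 305  38  20 148] [156.48648649 313.16891892] [ 0.43099661 -0.08928921  0.226     ] [ 0.43026207 -0.08562637  0.215     ]
top [133 318  39  13 149] [151.48322148 325.58389262] [ 0.40919021 -0.08140155  0.226     ] [ 0.40818017 -0.07763905  0.215     ]
top [ 92 449  99  31 728] [142.94230769 463.00137363] [ 0.17268474 -0.07583152  0.226     ] [ 0.16868661 -0.07199865  0.215     ]
(array([ 0.48913502, -0.37920194,  1.09664608]), array([ 0.08805647,  0.00844486, -0.99610345]))
```

View pics/scene0.png

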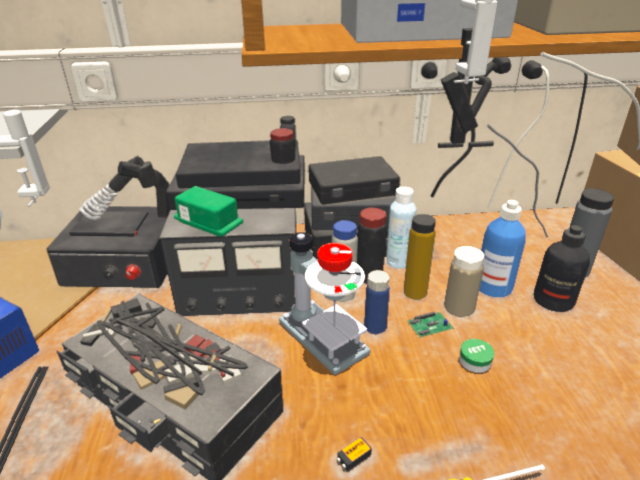

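View pics/top0.png

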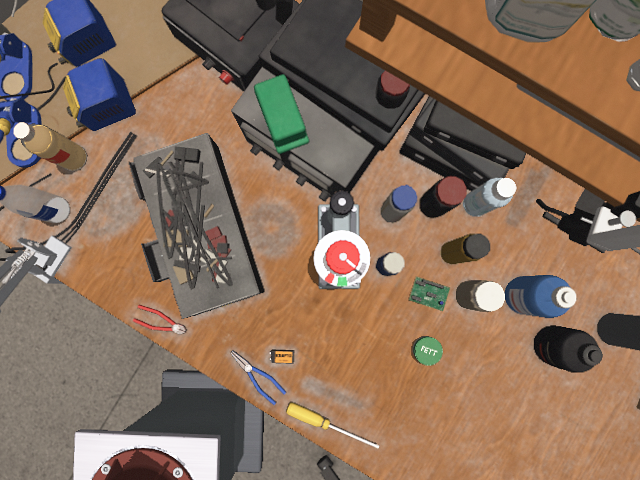

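The wheel shows at top (342,257) and scene (334,257). In the top view the black wheel is at (342,203), the green band at about (342,282), and the red zone at (329,278). Next I'll measure the saw axis and the pointer.

Run:
```python
from h import *
c=arm.capture("top")
b=onz(c,(342,202),.205); r=onz(c,(341.9,256.7),.226); print("black",b,"red",r)
cs=arm.capture("scene"); 
# triangulate red blob between both views
o1,d1=ray(c,(341.9,256.7));o2,d2=ray(cs,(333.7,256))
A=np.c_[d1,-d2];s=np.linalg.lstsq(A,o2-o1,rcond=None)[0];print("tri",o1+s[0]*d1,o2+s[1]*d2)
v=(b-r)[:2];print("saw x dir deg",np.degrees(np.arctan2(v[1],v[0])),np.linalg.norm(v))
ctr=onz(c,(341.9,256.7),.22)
for n,p in(("green",(342.5,282)),("redzone",(329,278)),("tip",(363,270))):
    w=(onz(c,p,.179)-np.r_[r[:2],.179])[:2];print(n,np.degrees(np.arctan2(w[1],w[0])),np.linalg.norm(w))
im=c["img"][:,:,::-1]
a=cv2.resize(im[187:307,272:412],None,fx=5,fy=5,interpolation=cv2.INTER_CUBIC);cv2.imwrite("pics/top1.png",a)
```

```text
black [ 0.63770077 -0.40964018  0.205     ] red [ 0.53776772 -0.41073775  0.226     ]
tri [ 0.53824042 -0.41104427  0.21753748] [ 0.53815406 -0.41115578  0.21753669]
saw x dir deg 0.6292576451850385 0.09993907829563918
green -175.0622463423606 0.04391033189904693
redzone 150.31477865336396 0.04263022732477358
tip -117.03161643835799 0.045942973716806605
```

View pics/top1.png

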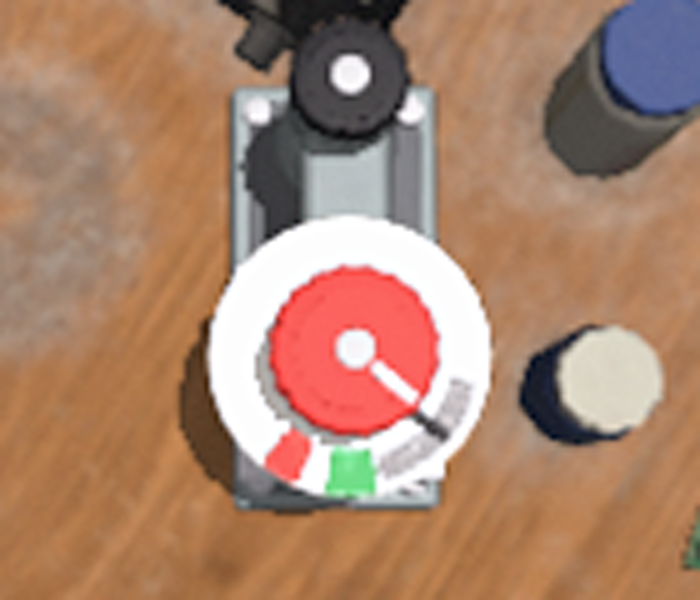

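The pointer tip is at crop (440,432), at about -135°, and the green middle is at about -179°. That leaves roughly 0.78 rad to turn. The saw's x axis matches world x. I'll square the tool yaw to π, then retract past the lamp.

Request:
{"fn": "drive_tool", "kwargs": {"deltas": [{"travel": [0,0,-1.4],"angular": [0,0,-0.153]},{"travel": [0,0,-1.4],"angular": [0,0,-0.153]},{"travel": [0,0,-1.4],"angular": [0,0,-0.152]},{"travel": [1.2,-3.85,0],"angular": [0,0,0]},{"travel": [1.2,-3.85,0],"angular": [0,0,0]},{"travel": [1.2,-3.85,0],"angular": [0,0,0]},{"travel": [1.2,-3.85,0],"angular": [0,0,0]},{"travel": [1.2,-3.85,0],"angular": [0,0,0]},{"travel": [1.2,-3.85,0],"angular": [0,0,0]},{"travel": [0,0,0],"angular": [0,0,0]}], "claw": 1}}

```text
t: 1.45
tool_pos: [0.1592, 0.2383, 0.2734]
tcp_rot: [3.142, 0.0, 3.14]
force: [0.5, 1.0, 0.5]
width: 0.0858
finger_force: 0.0
```

Request:
{"fn": "drive_tool", "kwargs": {"deltas": [{"travel": [-3,-4,0],"angular": [0,0,0]},{"travel": [-3,-4,0],"angular": [0,0,0]},{"travel": [-3,-4,0],"angular": [0,0,0]},{"travel": [-3,-4,0],"angular": [0,0,0]},{"travel": [0,-4,0],"angular": [0,0,0]},{"travel": [0,-4,0],"angular": [0,0,0]},{"travel": [0,-4,0],"angular": [0,0,0]},{"travel": [0,-4,0],"angular": [0,0,0]},{"travel": [0,-4,0],"angular": [0,0,0]},{"travel": [0,0,0],"angular": [0,0,0]}]}}

```text
t: 2.7
tool_pos: [0.2808, -0.1224, 0.2733]
tcp_rot: [-3.141, 0.0, 3.138]
force: [0.5, 1.3, 1.0]
width: 0.0852
finger_force: 0.0
```

Request:
{"fn": "drive_tool", "kwargs": {"deltas": [{"travel": [-3.2,-3.6,0],"angular": [0,0,0]},{"travel": [-3.2,-3.6,0],"angular": [0,0,0]},{"travel": [-3.2,-3.6,0],"angular": [0,0,0]},{"travel": [-3.2,-3.6,0],"angular": [0,0,0]},{"travel": [-3.2,-3.6,0],"angular": [0,0,0]},{"travel": [-3.2,-3.6,0],"angular": [0,0,0]},{"travel": [-3.2,-3.6,0],"angular": [0,0,0]},{"travel": [-3.2,-3.6,0],"angular": [0,0,0]},{"travel": [0,0,0],"angular": [0,0,0]},{"travel": [0,0,0],"angular": [0,0,0]}]}}

```text
t: 3.95
tool_pos: [0.5367, -0.4067, 0.2725]
tcp_rot: [3.14, -0.001, -3.14]
force: [-0.0, 0.4, 0.7]
width: 0.0852
finger_force: 0.0
```

Run:
```python
from h import *
s=arm.state();print(s["t"],s["tool_pos"],s["qpos"])
c=arm.capture("scene");cv2.imwrite("pics/s2.png",cv2.resize(c["img"][120:360,200:480,::-1],None,fx=2.5,fy=2.5))
```

```text
3.95 [ 0.53670298 -0.40672134  0.27249876] [-7.57069713e-01  5.81818631e-01  4.07577795e-01  1.39810262e+00
  2.42577333e-04 -7.58169851e-01]
```

View pics/s2.png

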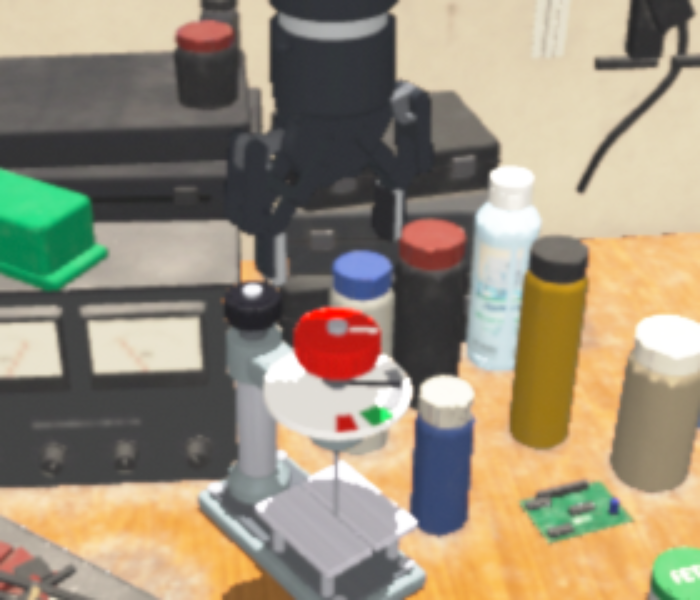

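The hand is open above the wheel and everything around it is clear. I'll correct sideways, go down and close.

Request:
{"fn": "drive_tool", "kwargs": {"deltas": [{"travel": [-0.1,-0.4,0.6],"angular": [0,0,0]},{"travel": [0,0,1.5],"angular": [0,0,0]},{"travel": [0,0,1.5],"angular": [0,0,0]},{"travel": [0,0,1.5],"angular": [0,0,0]},{"travel": [0,0,1.5],"angular": [0,0,0]},{"travel": [0,0,1.5],"angular": [0,0,0]},{"travel": [0,0,0],"angular": [0,0,0]},{"travel": [0,0,0],"angular": [0,0,0]}]}}

```text
t: 5.0
tool_pos: [0.5374, -0.4122, 0.1927]
tcp_rot: [-3.141, 0.0, -3.141]
force: [-0.6, -0.4, 0.7]
width: 0.0858
finger_force: 0.0
```

Request:
{"fn": "drive_tool", "kwargs": {"deltas": [{"travel": [0,0,0],"angular": [0,0,0]},{"travel": [0,0,0],"angular": [0,0,0]},{"travel": [0,0,0],"angular": [0,0,0]},{"travel": [0,0,0],"angular": [0,0,0]},{"travel": [0,0,0],"angular": [0,0,0]},{"travel": [0,0,0],"angular": [0,0,0]}], "claw": 0.5, "newtons": 70}}

```text
t: 5.75
tool_pos: [0.5375, -0.4129, 0.1935]
tcp_rot: [-3.139, 0.001, 3.142]
force: [-1.6, -1.8, 6.3]
width: 0.0585
finger_force: 74.8
```

Request:
{"fn": "drive_tool", "kwargs": {"deltas": [{"travel": [0,0,0],"angular": [0,0,0.13]},{"travel": [0,0,0],"angular": [0,0,0.13]},{"travel": [0,0,0],"angular": [0,0,0.13]},{"travel": [0,0,0],"angular": [0,0,0.13]},{"travel": [0,0,0],"angular": [0,0,0.13]},{"travel": [0,0,0],"angular": [0,0,0.13]},{"travel": [0,0,0],"angular": [0,0,0]},{"travel": [0,0,0],"angular": [0,0,0]}]}}

```text
t: 6.75
tool_pos: [0.5375, -0.4128, 0.1935]
tcp_rot: [-3.141, 0.002, 2.361]
force: [-0.5, -1.0, 5.1]
width: 0.0587
finger_force: 75.1
```

Run:
```python
from h import *
s=arm.state();print(s["t"],s["tcp_rot"],s["ft_torque"],s["force"])
c=arm.capture("scene");cv2.imwrite("pics/s3.png",cv2.resize(c["img"][215:315,270:410,::-1],None,fx=5,fy=5,interpolation=cv2.INTER_CUBIC))
```

```text
6.75 [-3.14092411e+00  2.26851880e-03  2.36142186e+00] [-0.43765303  0.42005568 -0.11018391] [-0.46435663 -1.04708061  5.07328565]
```

View pics/s3.png

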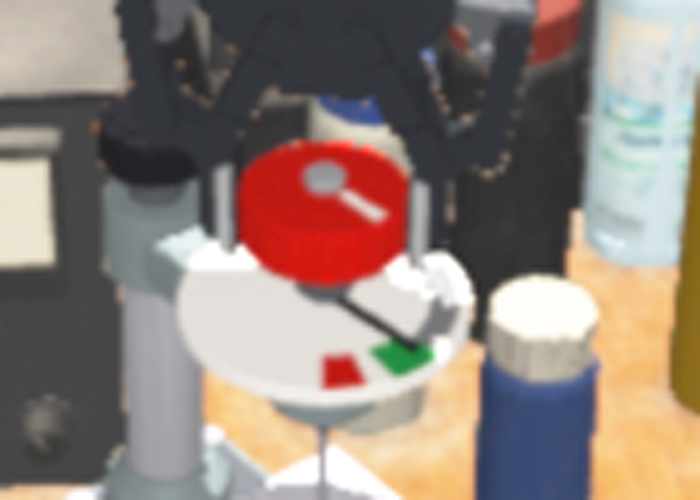

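The pointer tip at crop (418,348) is at the near edge of the green band, whose middle is near (403,358). Now I'll measure the remaining angle.

Run:
```python
from h import *
c=arm.capture("scene")
f=lambda p:(270+(p[0]-2)/5,215+(p[1]-2)/5)
def ang(p,z):
    w=(onz(c,f(p),z)-[.538,-.411,z])[:2];return np.round([np.degrees(np.arctan2(w[1],w[0]))%360,np.linalg.norm(w)*1000],1)
for z in(.178,.184,.190):
    a=onz(c,f((345,298)),z);b=onz(c,f((416,347)),z);w=b-a
    print(z,"tip",ang((416,347),z),"line dir",np.degrees(np.arctan2(w[1],w[0]))%360)
h=cv2.cvtColor(c["img"],cv2.COLOR_RGB2HSV)[265:305,330:375]
m=(h[...,0]>50)&(h[...,0]<80)&(h[...,1]>150)
ys,xs=np.nonzero(m);P=[onz(c,(x+330,y+265),.178)-[.538,-.411,.178] for x,y in zip(xs,ys)]
A=[np.degrees(np.arctan2(p[1],p[0]))%360 for p in P];print("green",min(A),max(A),np.mean(A),len(A))
```

```text
0.178 tip [193.9  42.2] line dir 183.60319709851075
0.184 tip [186.2  47.2] line dir 183.60319709851075
0.19 tip [180.1  52.8] line dir 183.60319709851086
green 175.73989073881586 192.73690802747328 183.7211043569498 33
```

Run:
```python
from h import *
c=arm.capture("scene")
f=lambda p:(270+(p[0]-2)/5,215+(p[1]-2)/5)
a=onz(c,f((345,195)),.226);b=onz(c,f((384,216)),.226);
for q in(a,onz(c,f((324,183)),.228)):
    w=b-q;print(np.degrees(np.arctan2(w[1],w[0]))%360)
# initial scene picture for comparison: white mark on red
```

```text
189.04470049799565
193.1156200959341
```

The three estimates average about 186°, against 180° for the green middle. I'll add 0.09 rad, then release and lift.

Request:
{"fn": "drive_tool", "kwargs": {"deltas": [{"travel": [0,0,0],"angular": [0,0,0.045]},{"travel": [0,0,0],"angular": [0,0,0.045]},{"travel": [0,0,0],"angular": [0,0,0]},{"travel": [0,0,0],"angular": [0,0,0]}]}}

```text
t: 7.4
tool_pos: [0.5375, -0.4128, 0.1935]
tcp_rot: [-3.141, 0.002, 2.272]
force: [-0.4, -1.5, 6.1]
width: 0.0588
finger_force: 75.1
```

Request:
{"fn": "drive_tool", "kwargs": {"deltas": [{"travel": [0,0,0],"angular": [0,0,0]},{"travel": [0,0,0],"angular": [0,0,0]},{"travel": [0,0,0],"angular": [0,0,0]},{"travel": [0,0,0],"angular": [0,0,0]},{"travel": [0,0,0],"angular": [0,0,0]},{"travel": [0,0,0],"angular": [0,0,0]}], "claw": 1}}

```text
t: 8.15
tool_pos: [0.5372, -0.412, 0.1923]
tcp_rot: [3.142, 0.0, 2.272]
force: [-0.6, 0.4, -0.7]
width: 0.0856
finger_force: 0.0
```

Request:
{"fn": "drive_tool", "kwargs": {"deltas": [{"travel": [0,0,-2],"angular": [0,0,0]},{"travel": [0,0,-2],"angular": [0,0,0]},{"travel": [0,0,-2],"angular": [0,0,0]},{"travel": [0,0,-2],"angular": [0,0,0]},{"travel": [4,0,0],"angular": [0,0,0]},{"travel": [4,0,0],"angular": [0,0,0]},{"travel": [4,0,0],"angular": [0,0,0]},{"travel": [4,0,0],"angular": [0,0,0]},{"travel": [4,0,0],"angular": [0,0,0]},{"travel": [0,0,0],"angular": [0,0,0]},{"travel": [0,0,0],"angular": [0,0,0]}]}}

```text
t: 9.52
tool_pos: [0.4088, -0.2597, 0.2727]
tcp_rot: [3.141, 0.001, 2.272]
force: [0.3, -1.1, 0.7]
width: 0.0849
finger_force: 0.0
```

Run:
```python
from h import *
s=arm.state();print(s["t"],s["tool_pos"],s["force"])
a=[cv2.resize(im[:,:,::-1],(390,590),interpolation=cv2.INTER_CUBIC) for im in (arm.capture("top")["img"][187:307,302:382],arm.capture("scene")["img"][225:315,300:360])]
cv2.imwrite("pics/f4.png",np.hstack(a))
```

```text
9.525 [ 0.40879033 -0.25972926  0.27272022] [ 0.2590446  -1.08061388  0.73905969]
```

View pics/f4.png

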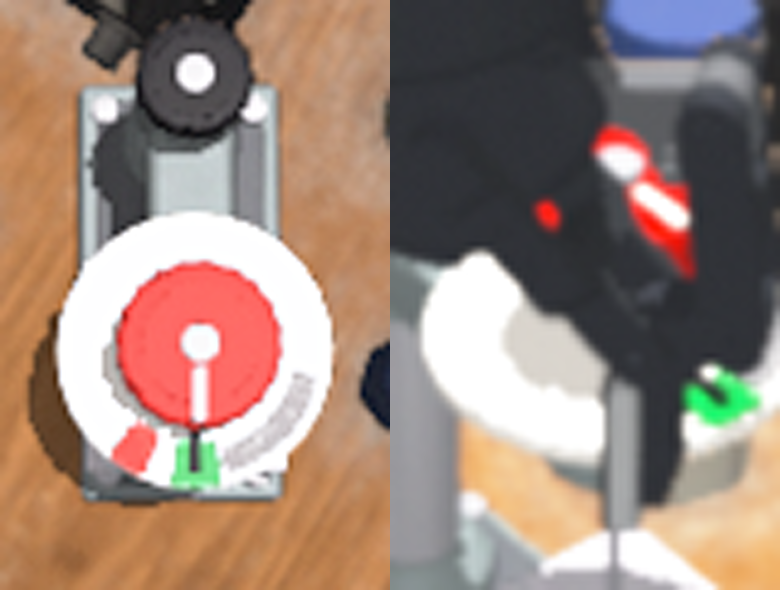

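In the top crop the pointer (194,468) sits in the middle of the green band (195,463). The black wheel looks unmoved and the gripper is clear of everything.

```bash
python3 -c "
from workcell import arm
print(arm.finish_job())"
```

```text
the job is handed in; nothing more can be done
None
```

I wound the red tension wheel clockwise until its pointer sat in the middle of the green band, let go and moved the gripper clear, without touching the black wheel, then handed the job in at about 9.5 s; no verdict came back.

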